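# Slide a clipboard out over the far edge of a desk shelf

### The job

The colleague at the desk opposite needs the small clipboard that lies on the low desk shelf. With the fingertips, push it gently across the shelf, clip end first, until about 40 mm of it sticks out past the shelf's far edge (the one away from the robot) and it lies square to that edge. Keep it flat on the shelf all the way, do not pinch or lift it, and leave the notebook, mug, stapler and flask where they are.

Things in the scene. Friction and masses are not known exactly. Their poses are not given: they have to be found in the camera images.
- shelf: Low desk shelf, fixed: a grey flat board 260 mm (its x) by 620 mm (its y), 18 mm thick, on two dark steel end legs, its top 90 mm above the desk. Origin: centre of the footprint, at desk height. Its x axis points away from the robot, square to the long far edge; its y axis runs along that edge. The shelf may be turned a little on the desk.
- shelf_edge (a point): The middle of the shelf's far long edge, at the height of its top surface (130 mm along the shelf's x and 90 mm up from the shelf's origin); axes as the shelf's.
- clipboard: Loose clipboard flat on the shelf: brown board 160 (x) x 110 (y) x 6 mm, 0.13 to 0.25 kg, white 3 mm paper pad on it (98 mm wide), steel clip across one end (62 mm wide, top 18 mm above the underside). Origin: centre of the underside; x points to the clip end, z up. At the start the clip end faces the far edge, turned up to 18 degrees, and does not overhang it.
- rear_edge (a point): The middle of the clipboard's other end, at its underside (80 mm behind its origin): a plain edge 6 mm high. At the start it lies near the shelf's near edge; a rear corner may hang up to 20 mm past that edge.
- clip_end (a point): The middle of the clipboard's clip-end edge, at its underside (80 mm along the clipboard's x from its origin); the clip does not reach past it.
- notebook: Loose hardback notebook with dark navy covers, 145 x 100 x 12 mm, flat on the shelf beside the clipboard, to its left or right. Origin: centre of its underside. Leave it.
- mug: White mug, 68 mm across, 85 mm high, with a handle, standing on the shelf's left (+y) end. Origin: centre of its underside. Leave it.
- stapler: Black stapler, 120 x 34 x 55 mm, lying on the shelf's right (-y) end, its length (x axis) roughly across the shelf. Origin: centre of its underside. Leave it.
- flask: Navy cylindrical flask with a black cap, 70 mm across, 210 mm high, standing on the desk to the right (-y) of the shelf. Origin: centre of its underside. Leave it.
Not all that is in view belongs to the job. Of the things that look like the clipboard, the smallest one is meant.

How it is judged:
By the outcome, as a careful person would: the job done as asked, in the order asked, and still so for the second after the job is handed in, with the robot touching nothing.
It also fails if it takes over 40 s, if anything falls off the work surface, if the arm or the gripper's body presses on something with over 40 N, if the wrist force passes 120 N, or if a joint passes its speed limit or range.

### The arm

A 7-joint arm with a two-finger parallel gripper is mounted at the origin on the work surface. World frame = base frame: x ahead of the robot, y to its left, z up, the work surface at z = 0. Lengths are in m, angles in rad, forces in N, time in s.
With the tool pointing down it reaches from about 0.425 to 0.875 m from the base axis. Payload 4.7 kg.
Tool frame: the origin (TCP) lies on the mounting face of the last link; the fingertips stand 182 mm ahead of it and the grasp point (between the pads) lies 164 mm ahead of it; x points along the fingers, y is the direction in which the jaws open and shut, and the axes are right-handed (so a half turn about x gives the same grasp; the last joint's range is limited). The gripper opens to 87 mm and grips with 3 to 60 N. Pads are 19 mm wide; open, the fingers measure 117 mm over their backs; the gripper's body (75 mm by 190 mm) begins 51 mm behind the grasp point.
Start: joints at [-1.282, 0.321, -0.07, 1.45, 0.023, 1.371, -0.057], TCP at [0.176, 0.626, 0.405] pointing down, gripper open.
Joint ranges: [-2.86, 2.86], [-0.3, 2.09], [-1.38, 1.24], [0.06, 2.45], [-1.56, 4.7], [0.09, 2.05], [-2.69, 2.69]. Speed limits (rad/s): [2.57, 2.57, 3.14, 3.14, 3.14, 3.14, 3.14].

### API

Orientations are given as a rotation vector (axis times angle).
In Python, from bench import monitor, get_image, ctrl gives the robot as it stands.
- The arm moves only by the shell command python3 -m creep 'ROWS' [FORCE]. ROWS is JSON, a list of rows, each a list of 7 numbers: the shift along the tool's x, y, z in mm, then the turn, a rotation vector about the tool's x, y, z in rad, then the finger opening in mm, from 0 to 87. A call has 1 to 5 rows; each row shifts and turns the commanded pose from where the row before left it, along the tool's axes as they then stand; what a row does not reach is not made up. A row lasts 1/10 s, in which the tool goes at most 50 mm and 8.59 degrees, less where a joint would pass 70% of its speed; a pose out of reach is approached as far as the arm can. A call is refused whole if a number of a shift passes 50 or a number of a turn 0.15, either way. A call with a gripper value outside its range is refused whole. The fingers move at their own pace and stop on an object; FORCE is the grip in N (left out, the last holds). Time passes only in rows, so rows that do not move let the fingers close. It gives the time, the measured TCP pose, the force and the opening at its end, in the units of the state.
- monitor.get_state(): the state, without advancing time (a new reading comes with each control period).
- get_image(name): name is "side" or "top" or "wrist"; returns a dict with "img" (384x512x3 uint8, red, green, blue), "mtx" (3x3 intrinsics, pixels), "view" (4x4, takes a point from world to camera coordinates). Camera axes: x right, y up, looking along -z (the intrinsics and any distortion apply to the point x, -y, -z); pixel columns grow to the right and rows downward; lengths in m; the calibration is good to about 2 mm. The wrist camera is an equidistant fisheye: a pixel r from the principal point sees the ray r / f radians off the axis. A picture is of the moment at which its call begins. There is no depth.
- ctrl.close_job(): hands the job in, once; it reports no verdict.
The state is a dict: "time": time; "joint_positions": joint angles; "qd": joint speeds; "joint_torque": joint torques, N m; "position": TCP position; "tool_rot": TCP orientation; "ft_force": force on the tool from outside, world axes, zero at the start; "torque": the same for the moment, N m; "grip_width": opening from 0.0 (shut) to 1.0 (fully open).
Only numpy, scipy, OpenCV 4.12 (cv2) and the standard library are available. Lean on these libraries where they do the work, as an engineer would, in place of code of your own. Each camera call takes 0.05 s, during which the arm holds its last target.

## Working session

There is one attempt and no reset: what is moved stays moved. The work goes in short steps, Python scripts to look and compute and a shell command to move; the robot and the scene stay as the last step left them, time stands still between calls to the robot, and variables do not carry over. Pictures are saved under pics/ and viewed, and the job is handed in when it is done.

```bash
ls; mkdir -p pics; cat > h.py <<'E'
import numpy as np, cv2
from bench import monitor, get_image, ctrl
def snap(n,f):
    d=get_image(n); cv2.imwrite(f'pics/{f}.png',cv2.cvtColor(d['img'],cv2.COLOR_RGB2BGR)); np.savez(f'pics/{f}.npz',**{k:d[k] for k in('img','mtx','view')}); return d
E
python3 - <<'E'
from h import *
for n in('side','top','wrist'):
    d=snap(n,n+'0'); print(n,d['mtx'].tolist(),np.round(d['view'],4).tolist(),[k for k in d])
print(monitor.get_state())
E
```

```text
pics
side [[375.7138892093298, 0.0, 259.6815797780156], [0.0, 375.7138892093298, 197.12700423564442], [0.0, 0.0, 1.0]] [[0.978, -0.2084, -0.0111, -0.5319], [0.1527, 0.6787, 0.7184, -0.1407], [-0.1422, -0.7043, 0.6955, -1.0592], [0.0, 0.0, 0.0, 1.0]] ['img', 'mtx', 'view']
top [[404.1070452229321, 0.0, 255.4092332740443], [0.0, 404.1070452229321, 188.8596863432727], [0.0, 0.0, 1.0]] [[0.0278, -0.9996, 0.0065, -0.0034], [0.9809, 0.0286, 0.1924, -0.5476], [-0.1925, 0.001, 0.9813, -1.2724], [0.0, 0.0, 0.0, 1.0]] ['img', 'mtx', 'view']
wrist [[297.3186396354542, 0.0, 256.47739996050495], [0.0, 297.3186396354542, 190.54669582658835], [0.0, 0.0, 1.0]] [[0.2716, 0.9624, -0.0017, -0.6498], [-0.9345, 0.2632, -0.2397, 0.0283], [-0.2303, 0.0667, 0.9708, -0.389], [0.0, 0.0, 0.0, 1.0]] ['img', 'mtx', 'view']
{'time': 0.15, 'joint_positions': array([-1.28190988,  0.32163825, -0.07004783,  1.45138482,  0.02258307,
        1.37081112, -0.05695008]), 'qd': array([ 0.00057021, -0.00241938, -0.00028032, -0.00203242, -0.00064873,
        0.00147002, -0.00049553]), 'joint_torque': array([ 1.29050791e-04, -4.91796649e+01, -4.04531574e-01, -3.12877929e+01,
       -6.39914721e-02,  4.03795077e-02,  1.00850980e-04]), 'position': array([0.17637717, 0.62545349, 0.40392668]), 'tool_rot': array([ 0.21460535,  1.56012558, -0.21689064]), 'ft_force': array([-0.42551378, -0.3070108 ,  0.82110654]), 'torque': array([ 0.00619019, -0.04737366,  0.01596354]), 'grip_width': 0.9971817669289949}
```

View pics/top0.png

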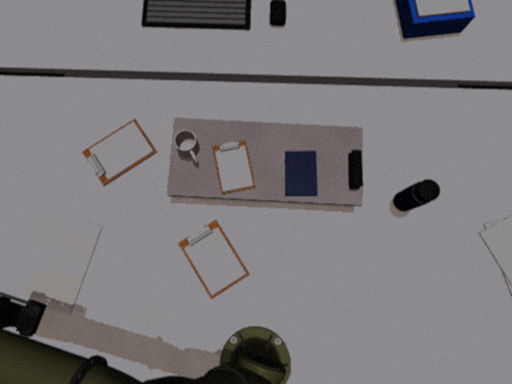

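View pics/side0.png

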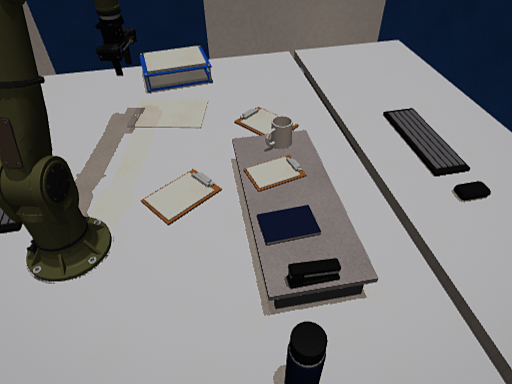

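View pics/wrist0.png

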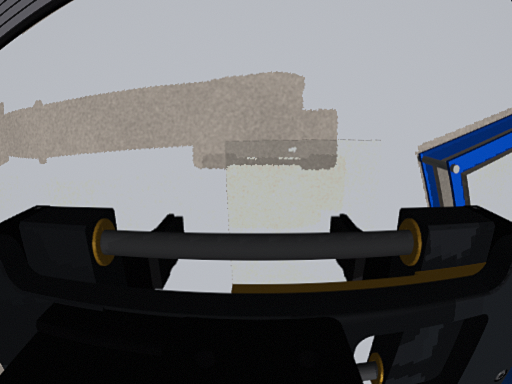

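The top view shows the shelf spanning about (168,118) to (363,206). The small clipboard is at (233,166) with its clip facing up (far), the mug at (186,143), the notebook at (301,173), the stapler at (355,170) and the flask at (415,195). Next I'll measure.

```bash
cat >> h.py <<'E'
def rayplane(d,px,z):
    px=np.atleast_2d(np.asarray(px,float)); K=d['mtx'];V=d['view'];R=V[:3,:3];c=-R.T@V[:3,3]
    x=(px[:,0]-K[0,2])/K[0,0]; y=(px[:,1]-K[1,2])/K[1,1]
    r=np.c_[x,-y,-np.ones_like(x)]@R
    s=(z-c[2])/r[:,2]; return c+r*s[:,None]
def proj(d,P):
    P=np.atleast_2d(P); c=P@d['view'][:3,:3].T+d['view'][:3,3]; K=d['mtx']
    return np.c_[K[0,0]*c[:,0]/-c[:,2]+K[0,2],K[1,1]*-c[:,1]/-c[:,2]+K[1,2]]
def biggest(m,near=None):
    cs,_=cv2.findContours(m.astype(np.uint8),cv2.RETR_EXTERNAL,cv2.CHAIN_APPROX_NONE)
    return sorted(cs,key=cv2.contourArea)[::-1]
E
python3 - <<'E'
from h import *
d=np.load('pics/top0.npz'); im=d['img']; hsv=cv2.cvtColor(im,cv2.COLOR_RGB2HSV)
for p in[(233,120),(210,180),(220,165),(234,170),(230,147),(251,175),(300,140),(300,230),(300,207),(120,150),(265,200),(175,195)]:print(p,im[p[1],p[0]],hsv[p[1],p[0]])
cv2.imwrite('pics/top0z.png',cv2.resize(cv2.cvtColor(im[100:220,155:375],cv2.COLOR_RGB2BGR),None,fx=3.6,fy=3.6,interpolation=cv2.INTER_CUBIC))
E
```

```text
(233, 120) [127 125 128] [140   6 128]
(210, 180) [116 104 105] [178  26 116]
(220, 165) [142 139 142] [150   5 142]
(234, 170) [136 134 135] [165   4 136]
(230, 147) [129 124 129] [150  10 129]
(251, 175) [127  95  80] [ 10  94 127]
(300, 140) [110  98  99] [178  28 110]
(300, 230) [143 138 142] [156   9 143]
(300, 207) [118 107 103] [  8  32 118]
(120, 150) [138 135 139] [143   7 139]
(265, 200) [78 71 71] [ 0 23 78]
(175, 195) [70 63 62] [ 4 29 70]
```

View pics/top0z.png

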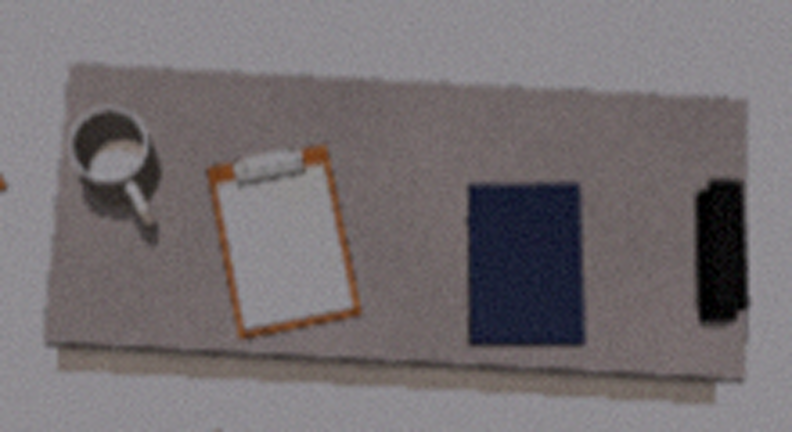

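```bash
cat >> h.py <<'E'
from scipy.optimize import least_squares
def shelf(d):
    im=cv2.GaussianBlur(d['img'],(3,3),0).astype(float); sd=im[...,0]-im[...,1]  # red-green tint
    pts=[]
    for c in range(185,350):
        col=sd[105:150,c]; 
        s=np.convolve(col,[1]*4+[-1]*4,'valid'); pts.append((c,105+np.argmin(s)+3.5))
    p=np.array(pts,float)
    l=cv2.fitLine(p.astype(np.float32),cv2.DIST_HUBER,0,.01,.01).ravel(); return p,l
def clip(d,box):
    im=d['img'].astype(int); u0,v0,u1,v1=box
    m=((im[...,0]-im[...,2])>25)&(im[...,0]>60)
    k=np.zeros_like(m);k[v0:v1,u0:u1]=1;m&=k
    return m
def quad(m):
    pts=np.argwhere(m)[:,::-1].astype(np.float32)
    return cv2.boxPoints(cv2.minAreaRect(pts)),m.sum()
E
python3 - <<'E'
from h import *
d=np.load('pics/top0.npz')
p,l=shelf(d); print('far line',l, np.median(abs((p-l[2:])@[-l[1],l[0]])))
e=rayplane(d,[l[2:]-80*l[:2],l[2:]+80*l[:2]],.09); print(e); 
# corners by eye (zoom/3.6 + offset)
z=np.array([(70,64),(748,100),(743,380),(46,344)])/3.6+[155,100]
P=rayplane(d,z,.09);print(P);print('sides',np.linalg.norm(P-np.roll(P,-1,0),axis=1))
t=(e[1]-e[0])[:2];print('edge angle from -y deg',np.degrees(np.arctan2(t[0],-t[1])), 'eye', [np.degrees(np.arctan2(*( (b-a)[:2]*[1,-1]))) for a,b in((P[0],P[1]),(P[3],P[2]))])
m=clip(d,(205,130,265,200))
q,n=quad(m);Q=rayplane(d,q,.096);print(n,q,Q,np.linalg.norm(Q-np.roll(Q,-1,0),axis=1))
z=np.array([(208,170),(325,147),(360,313),(240,338)])/3.6+[155,100]
Q=rayplane(d,z,.096);print(Q,np.linalg.norm(Q-np.roll(Q,-1,0),axis=1))
E
```

```text
far line [ 9.965670e-01 -8.279001e-02  2.485461e+02  1.371374e+02] 7.95751450998398
[[ 0.68151065  0.29807469  0.09      ]
 [ 0.74239025 -0.22151812  0.09      ]]
[[ 0.77116296  0.28572472  0.09      ]
 [ 0.75526431 -0.33522938  0.09      ]
 [ 0.49612471 -0.32478184  0.09      ]
 [ 0.5104889   0.28956906  0.09      ]]
sides [0.62115759 0.25935012 0.6145188  0.26070241]
edge angle from -y deg 6.682756231921041 eye [np.float64(-1.4666562612158407), np.float64(-1.3393925752569171)]
357 [[211.15388 145.76924]
 [245.57695 138.88463]
 [255.23079 187.15385]
 [220.80772 194.03847]] [[0.67698833 0.15945207 0.096     ]
 [0.70359445 0.04882298 0.096     ]
 [0.54454493 0.01298721 0.096     ]
 [0.5191751  0.12119077 0.096     ]] [0.11378349 0.16303665 0.11113793 0.16238517]
[[0.67225716 0.15396501 0.096     ]
 [0.6969597  0.04957912 0.096     ]
 [0.54520148 0.01373867 0.096     ]
 [0.51973438 0.11849794 0.096     ]] [0.10726897 0.15593299 0.10781038 0.15659218]
```

```bash
cat >> h.py <<'E'
from scipy.spatial.transform import Rotation as Ro
def edge(d,lo=200,hi=345,excl=None):
    g=cv2.GaussianBlur(d['img'],(5,3),0).astype(float).sum(2); p=[]
    for c in range(lo,hi):
        if excl and excl[0]<=c<=excl[1]: continue
        r0=int(round(118+(c-174)*.053)); s=np.convolve(g[r0-8:r0+9,c],[-1]*3+[1]*3,'valid'); # value at convolution
        p.append((c,r0-8+np.argmax(s)+2.5))
    p=np.array(p,np.float32); l=cv2.fitLine(p,cv2.DIST_HUBER,0,.01,.01).ravel()
    e=rayplane(d,[l[2:]-60*l[:2],l[2:]+60*l[:2]],.09); t=(e[0]-e[1])[:2]; t/=np.linalg.norm(t)
    return e[0][:2],t,np.std((p-l[2:])@[-l[1],l[0]])
E
python3 - <<'E'
from h import *
d=np.load('pics/top0.npz')
e,t,s=edge(d);print('edge pt',e,'yaw deg',np.degrees(np.arctan2(-t[0],t[1])),'res px',s,'x at y=0.07',e[0]+(0.07-e[1])*t[0]/t[1])
print('mug rim/handle',rayplane(d,[(186,143)],.175),rayplane(d,[(197,163)],.14),'notebook left',rayplane(d,[(285,151),(285,196)],.102))
s=monitor.get_state();R=Ro.from_rotvec(s['tool_rot']).as_matrix();print(R.round(3))
E
```

```text
edge pt [0.76934322 0.16151464] yaw deg -1.428935809672366 res px 0.29492676 x at y=0.07 0.7670604027513874
mug rim/handle [[0.65929628 0.22703132 0.175     ]] [[0.60673591 0.19542413 0.14      ]] notebook left [[ 0.66473972 -0.07945376  0.102     ]
 [ 0.51768317 -0.08147449  0.102     ]]
[[-0.     0.271  0.962]
 [-0.001  0.962 -0.271]
 [-1.    -0.001  0.   ]]
```

```bash
python3 -m creep '[[0,-33,33,0,0,0,60],[0,-33,33,0,0,0,60],[0,-33,33,0,0,0,60],[0,-33,33,0,0,0,60],[0,-33,33,0,0,0,60]]'; python3 -m creep '[[0,-33,33,0,0,0,60],[0,-33,33,0,0,0,60],[0,-33,33,0,0,0,60],[0,-33,33,0,0,0,60],[0,-33,33,0,0,0,60]]'; python3 -m creep '[[0,-33,33,0,0,0,60],[0,-33,33,0,0,0,60],[0,-33,33,0,0,0,60],[0,-28,3,0,0,0,60],[0,0,0,0,0,0,60]]'
```

```text
time: 0.65
position: [0.2911, 0.4201, 0.4045]
tool_rot: [0.216, 1.56, -0.216]
ft_force: [1.0, 0.5, 0.7]
grip_width: 0.706
time: 1.15
position: [0.4049, 0.2165, 0.4047]
tool_rot: [0.216, 1.56, -0.215]
ft_force: [0.6, 0.8, -0.4]
grip_width: 0.69
time: 1.65
position: [0.4684, 0.0637, 0.4047]
tool_rot: [0.221, 1.56, -0.223]
ft_force: [0.4, 0.1, 0.8]
grip_width: 0.686
```

```bash
python3 -m creep '[[0,0,0,-0.1,0,0,60],[0,0,0,-0.1,0,0,60],[0,0,0,-0.1,0,0,60],[0,0,0,-0.1,0,0,60],[0,0,0,-0.1,0,0,60]]'; python3 -m creep '[[0,0,0,0,0,0,60],[0,0,0,0,0,0,60]]'
cat >> h.py <<'E'
def rep(s=None):
    s=s or monitor.get_state(); R=Ro.from_rotvec(s['tool_rot']).as_matrix()
    print('t',round(s['time'],2),'tcp',s['position'].round(4),'tip',(s['position']+.182*R[:,0]).round(4),'yaw',np.degrees(np.arctan2(R[1,2],R[0,2])).round(2),'F',s['ft_force'].round(2),'open',round(s['grip_width'],3),'tool x',R[:,0].round(4)); return s,R
E
python3 -c "
from h import *
rep()"
```

```text
time: 2.15
position: [0.4679, 0.0696, 0.4046]
tool_rot: [-0.181, 1.563, 0.182]
ft_force: [-0.7, -0.1, -0.6]
grip_width: 0.689
time: 2.35
position: [0.468, 0.0692, 0.4046]
tool_rot: [-0.176, 1.564, 0.176]
ft_force: [0.3, 0.8, 0.2]
grip_width: 0.69
t 2.35 tcp [0.468  0.0692 0.4046] tip [0.4679 0.0693 0.2226] yaw 12.83 F [0.26 0.8  0.19] open 0.69 tool x [-2.e-04  3.e-04 -1.e+00]
```

```bash
python3 -m creep '[[0,-17,35,0,0,0,60],[40,0,0,0,0,0,60],[40,0,0,0,0,0,60],[30,0,0,0,0,0,60],[0,0,0,0,0,0,60]]'; python3 -c "
from h import *
rep(); snap('top','top1'); snap('side','side1')
d=np.load('pics/top1.npz'); cv2.imwrite('pics/top1z.png',cv2.resize(cv2.cvtColor(d['img'][100:230,155:375],cv2.COLOR_RGB2BGR),None,fx=3.6,fy=3.6,interpolation=cv2.INTER_CUBIC))
d=np.load('pics/side1.npz'); cv2.imwrite('pics/side1z.png',cv2.resize(cv2.cvtColor(d['img'][100:250,180:380],cv2.COLOR_RGB2BGR),None,fx=4,fy=4,interpolation=cv2.INTER_CUBIC))
"
```

```text
time: 2.85
position: [0.5041, 0.0599, 0.2907]
tool_rot: [-0.177, 1.572, 0.174]
ft_force: [0.1, -1.1, 0.4]
grip_width: 0.686
t 2.85 tcp [0.5041 0.0599 0.2907] tip [0.5026 0.0594 0.1087] yaw 12.82 F [ 0.11 -1.12  0.41] open 0.686 tool x [-0.0082 -0.0027 -1.    ]
```

View pics/top1z.png

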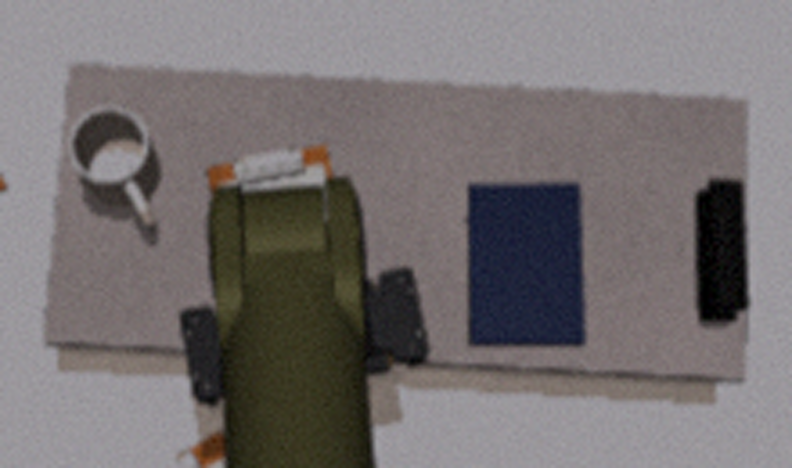

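View pics/side1z.png

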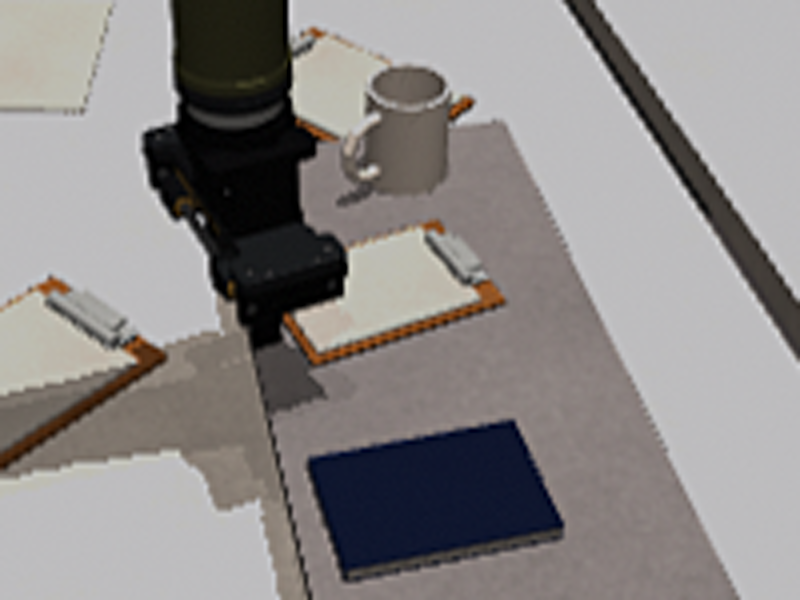

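The finger is poised just behind the rear edge: side zoom (265,330) against board corner (315,360). The top zoom shows nothing has been disturbed. I'll settle and lower.

```bash
python3 -m creep '[[8,0,0,0,0,0,60],[8,0,0,0,0,0,60],[0,0,0,0,0,0,60],[0,0,0,0,0,0,60],[0,0,0,0,0,0,60]]'; python3 -c "
from h import *
rep()"
```

```text
time: 3.45
position: [0.5063, 0.0598, 0.2792]
tool_rot: [-0.177, 1.563, 0.177]
ft_force: [-0.7, -0.2, 0.1]
grip_width: 0.692
t 3.45 tcp [0.5063 0.0598 0.2792] tip [0.5064 0.0599 0.0972] yaw 12.9 F [-0.71 -0.17  0.08] open 0.692 tool x [ 8.e-04  3.e-04 -1.e+00]
```

```bash
python3 -m creep '[[4,0,0,0,0,0,60],[0,0,0,0,0,0,60],[0,0,5,0,0,0,60],[0,0,4,0,0,0,60],[0,0,0,0,0,0,60]]'; python3 -c "
from h import *
rep()"; python3 -m creep '[[0,0,3,0,0,0,60],[0,0,3,0,0,0,60],[0,0,3,0,0,0,60],[0,0,3,0,0,0,60],[0,0,0,0,0,0,60]]';python3 -c "
from h import *
rep(); snap('top','top2'); snap('side','side2')
d=np.load('pics/side2.npz'); cv2.imwrite('pics/side2z.png',cv2.resize(cv2.cvtColor(d['img'][130:230,220:353],cv2.COLOR_RGB2BGR),None,fx=6,fy=6,interpolation=cv2.INTER_CUBIC))
"
```

```text
time: 3.95
position: [0.5156, 0.0621, 0.2749]
tool_rot: [-0.177, 1.563, 0.177]
ft_force: [0.6, 0.0, 0.1]
grip_width: 0.689
t 3.95 tcp [0.5156 0.0621 0.2749] tip [0.5157 0.062  0.0929] yaw 12.91 F [0.55 0.03 0.09] open 0.689 tool x [ 8.e-04 -1.e-04 -1.e+00]
time: 4.45
position: [0.5269, 0.0646, 0.2747]
tool_rot: [-0.177, 1.563, 0.177]
ft_force: [-0.6, -0.7, -0.3]
grip_width: 0.687
t 4.45 tcp [0.5269 0.0646 0.2747] tip [0.5269 0.0645 0.0927] yaw 12.91 F [-0.62 -0.74 -0.32] open 0.687 tool x [ 2.e-04 -1.e-04 -1.e+00]
```

View pics/side2z.png

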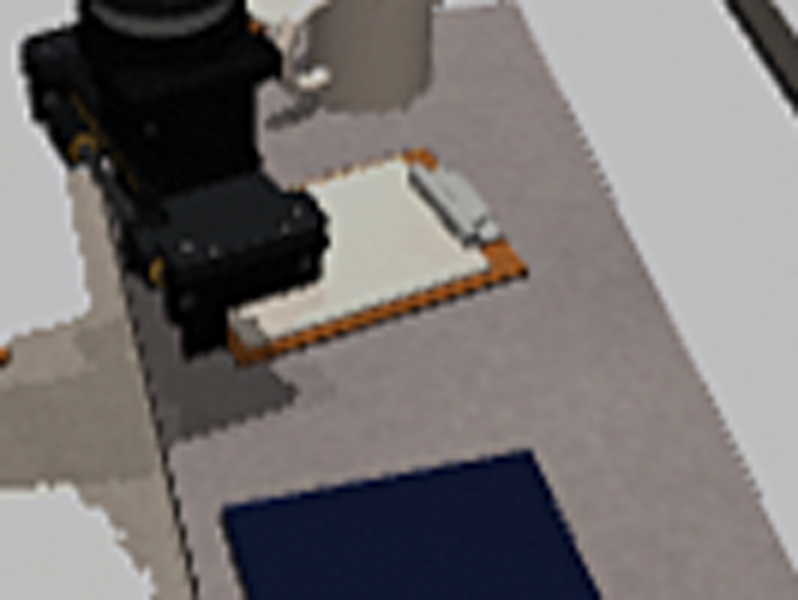

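```bash
for i in 1; do python3 -m creep '[[0,0,3,0,0,0,60],[0,0,3,0.01,0,0,60],[0,0,3,0.01,0,0,60],[0,0,3,0.01,0,0,60],[0,0,3,0.01,0,0,60]]' ; done; python3 -m creep '[[0,0,3,0.01,0,0,60],[0,0,3,0.01,0,0,60],[0,0,3,0.01,0,0,60],[0,0,3,0.01,0,0,60],[0,0,3,0.01,0,0,60]]';python3 -c "
from h import *
rep(); snap('top','top3'); snap('side','side3')
a=np.load('pics/side3.npz')['img'][120:220,210:343];b=np.load('pics/top3.npz')['img'][100:200,170:303]
cv2.imwrite('pics/z3.png',cv2.resize(cv2.cvtColor(np.vstack([a,b]),cv2.COLOR_RGB2BGR),None,fx=3,fy=3,interpolation=cv2.INTER_CUBIC))
"
```

```text
time: 5.05
position: [0.5415, 0.0678, 0.2747]
tool_rot: [-0.145, 1.566, 0.145]
ft_force: [-0.9, 0.8, 0.6]
grip_width: 0.686
time: 5.55
position: [0.5563, 0.0702, 0.2748]
tool_rot: [-0.105, 1.568, 0.106]
ft_force: [-1.0, 0.4, 0.4]
grip_width: 0.687
t 5.55 tcp [0.5563 0.0702 0.2748] tip [0.5563 0.0702 0.0928] yaw 7.7 F [-0.95  0.37  0.44] open 0.687 tool x [ 1.e-04  1.e-04 -1.e+00]
```

View pics/z3.png

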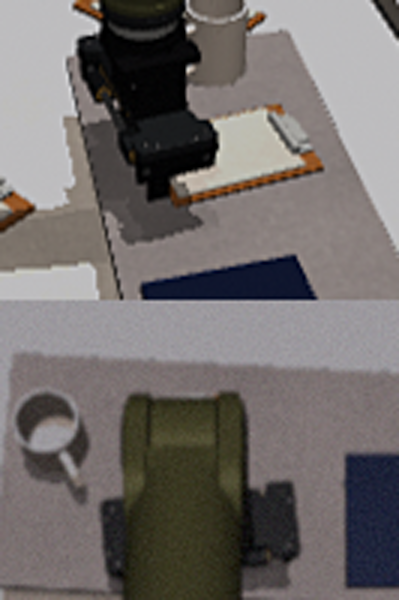

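The board follows the fingers and turns with them. In the side part of the zoom the clip-end right corner is now at about (322,168). Continuing.

```bash
python3 -m creep '[[0,0,3,0.01,0,0,60],[0,0,3,0.01,0,0,60],[0,0,3,0.01,0,0,60],[0,0,3,0.01,0,0,60],[0,0,3,0.01,0,0,60]]';python3 -m creep '[[0,0,3,0.01,0,0,60],[0,0,3,0.01,0,0,60],[0,0,3,0.01,0,0,60],[0,0,3,0.01,0,0,60],[0,0,3,0.01,0,0,60]]';python3 -c "
from h import *
rep(); snap('top','top4'); snap('side','side4')
a=np.load('pics/side4.npz')['img'][130:210,230:363];
cv2.imwrite('pics/z4.png',cv2.resize(cv2.cvtColor(a,cv2.COLOR_RGB2BGR),None,fx=6,fy=6,interpolation=cv2.INTER_CUBIC))
"
```

```text
time: 6.15
position: [0.5712, 0.0719, 0.2748]
tool_rot: [-0.066, 1.57, 0.066]
ft_force: [-1.2, 0.4, 0.3]
grip_width: 0.694
time: 6.65
position: [0.5862, 0.0729, 0.2748]
tool_rot: [-0.027, 1.571, 0.027]
ft_force: [-1.9, -0.6, 0.9]
grip_width: 0.691
t 6.65 tcp [0.5862 0.0729 0.2748] tip [0.5862 0.0729 0.0928] yaw 1.97 F [-1.87 -0.57  0.93] open 0.691 tool x [ 1.e-04  1.e-04 -1.e+00]
```

View pics/z4.png

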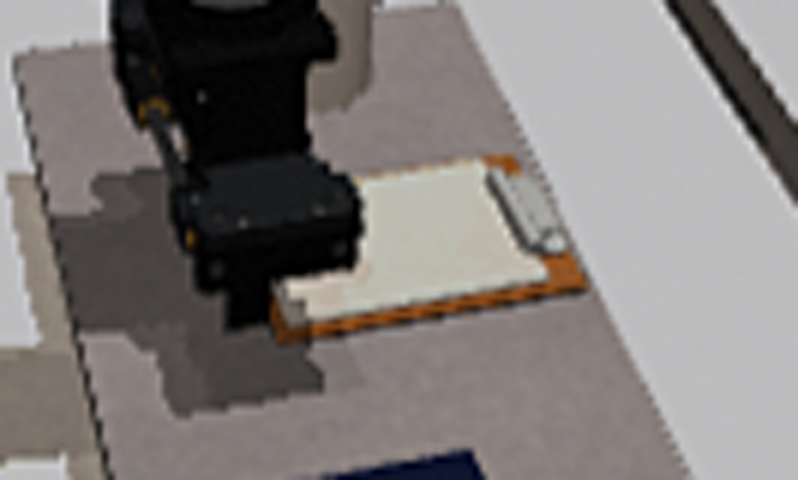

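View pics/top4.png

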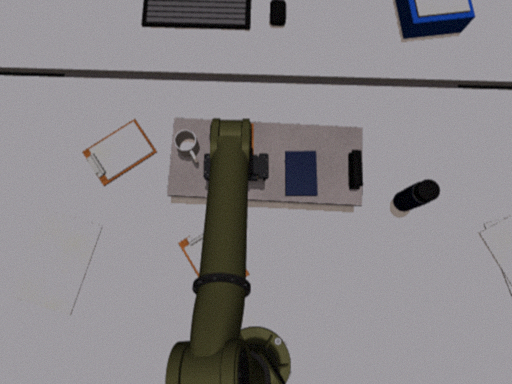

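```bash
python3 -c "
from h import *
d=np.load('pics/side4.npz')
q=np.array([(517,153),(586,290),(278,343)])/6+[230,130]-.4
P=rayplane(d,q,.091);P[0]=rayplane(d,q[:1],.096)[0];print(P.round(4))
print([np.linalg.norm(P[i]-P[j]) for i,j in((0,1),(1,2))])
a=P[0]-P[1];print('yaw from clip end',np.degrees(np.arctan2(-a[0],a[1])));b=P[1]-P[2];print('yaw from side',np.degrees(np.arctan2(b[1],b[0])))
# shelf far edge in side view, same image by eye
q=np.array([(452,8),(690,478)])/6+[230,130]-.4
E=rayplane(d,q,.09);print(E);e=E[0]-E[1];print(np.degrees(np.arctan2(-e[0],e[1])))
n=np.array([np.cos(np.radians(-1.43)),np.sin(np.radians(-1.43))])
print('dist past side-edge',(P-E[0])[:,:2]@n,'past top-edge',(P[:,:2]-[0.76934,0.1615])@n)
"
```

```text
[[0.7553 0.1324 0.096 ]
 [0.7565 0.0251 0.091 ]
 [0.5979 0.0209 0.091 ]]
[np.float64(0.10735366784204003), np.float64(0.15871063640856867)]
yaw from clip end 0.6497833512146991
yaw from side 1.506843499379426
[[ 0.76432278  0.27775011  0.09      ]
 [ 0.75966549 -0.10790368  0.09      ]]
-0.6918909853158512
dist past side-edge [-0.00538978 -0.00149803 -0.16000021] past top-edge [-0.01330653 -0.00941477 -0.16791696]
```

```bash
python3 -m creep '[[0,0,3,0.01,0,0,60],[0,0,3,0.01,0,0,60],[0,0,3,0.01,0,0,60],[0,0,3,0.01,0,0,60],[0,0,3,0.01,0,0,60]]';python3 -m creep '[[0,0,3,0.01,0,0,60],[0,0,3,0,0,0,60],[0,0,3,0,0,0,60],[0,0,3,0,0,0,60],[0,0,3,0,0,0,60]]';python3 -m creep '[[0,0,3,0,0,0,60],[0,0,3,0,0,0,60],[0,0,0,0,0,0,60]]';python3 -c "
from h import *
rep()"; python3 -m creep '[[0,0,-5,0,0,0,60],[0,0,-40,0,0,0,60],[-40,0,-40,0,0,0,60],[-50,0,-20,0,0,0,60],[-50,0,0,0,0,0,60]]'
```

```text
time: 7.25
position: [0.6012, 0.0731, 0.2748]
tool_rot: [0.012, 1.571, -0.012]
ft_force: [-1.4, -0.3, 0.3]
grip_width: 0.692
time: 7.75
position: [0.6161, 0.0726, 0.2748]
tool_rot: [0.019, 1.571, -0.02]
ft_force: [-1.7, 1.0, 0.1]
grip_width: 0.688
time: 8.05
position: [0.6224, 0.0725, 0.2748]
tool_rot: [0.019, 1.57, -0.02]
ft_force: [-0.2, 0.3, -0.6]
grip_width: 0.688
t 8.05 tcp [0.6224 0.0725 0.2748] tip [0.6226 0.0725 0.0928] yaw -1.42 F [-0.17  0.35 -0.55] open 0.688 tool x [ 1.e-03 -2.e-04 -1.e+00]
time: 8.55
position: [0.5201, 0.0747, 0.4069]
tool_rot: [0.02, 1.574, -0.018]
ft_force: [0.8, -0.1, -0.5]
grip_width: 0.689
```

```bash
python3 -m creep '[[0,50,0,0,0,0,60],[0,50,0,0,0,0,60],[0,50,0,0,0,0,60],[0,50,0,0,0,0,60],[0,50,0,0,0,0,60]]';python3 -c "
from h import *
rep(); snap('top','top5'); snap('side','side5')
a=np.load('pics/side5.npz')['img'][130:210,240:373];b=np.load('pics/top5.npz')['img'][95:195,190:323]
cv2.imwrite('pics/z5s.png',cv2.resize(cv2.cvtColor(a,cv2.COLOR_RGB2BGR),None,fx=6,fy=6,interpolation=cv2.INTER_CUBIC))
cv2.imwrite('pics/z5t.png',cv2.resize(cv2.cvtColor(b,cv2.COLOR_RGB2BGR),None,fx=6,fy=6,interpolation=cv2.INTER_CUBIC))
"
```

```text
time: 9.05
position: [0.5287, 0.3267, 0.4069]
tool_rot: [0.02, 1.57, -0.019]
ft_force: [1.6, -0.1, -0.0]
grip_width: 0.689
t 9.05 tcp [0.5287 0.3267 0.4069] tip [0.5288 0.3269 0.2249] yaw -1.42 F [ 1.62 -0.12 -0.01] open 0.689 tool x [ 8.e-04  1.e-03 -1.e+00]
```

View pics/z5t.png

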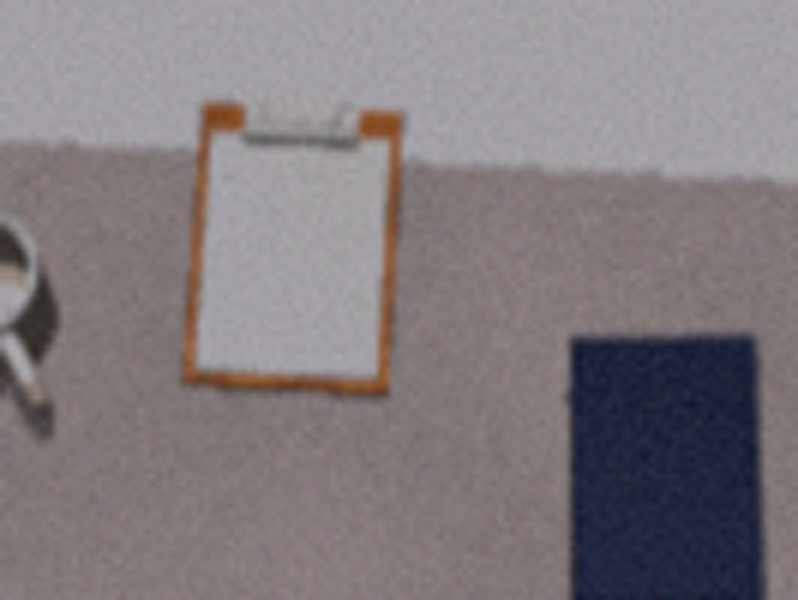

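View pics/z5s.png

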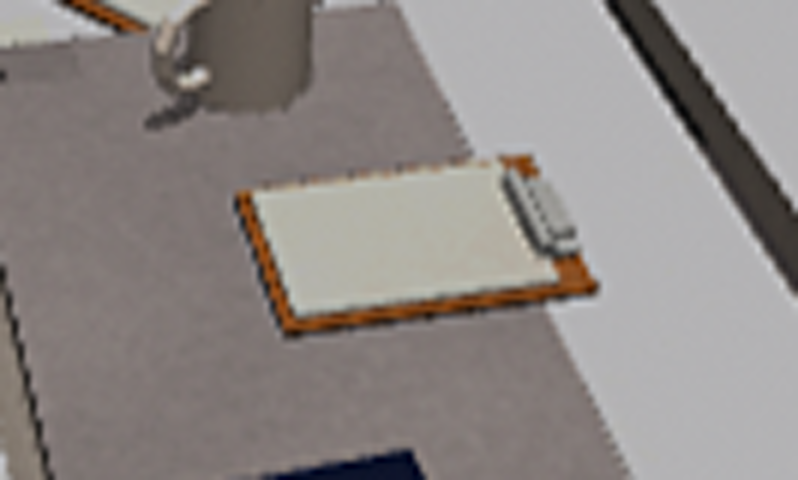

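Top zoom: the clip corners are at (204,100) and (404,113), and the rear corners at (184,383) and (388,392). The shelf edge runs from (0,143) to (800,183), so the overhang is short of 40 mm. Measuring it.

```bash
cat >> h.py <<'E'
def lines(m):
    # subpixel-ish: fit a line to each outer side of the orange mask
    cs=np.argwhere(m)
    out={}
    rr,cc=cs[:,0],cs[:,1]
    r0,r1,c0,c1=rr.min(),rr.max(),cc.min(),cc.max()
    L=[(r,cc[rr==r].min()-.5) for r in range(r0+5,r1-5) if (rr==r).any()]
    Rr=[(r,cc[rr==r].max()+.5) for r in range(r0+5,r1-5) if (rr==r).any()]
    B=[(c,rr[cc==c].max()+.5) for c in range(c0+5,c1-5) if (cc==c).any()]
    T=[(c,rr[cc==c].min()-.5) for c in range(c0+1,c1) if (cc==c).any()]
    return L,Rr,B,T
E
python3 -c "
from h import *
d=np.load('pics/top5.npz')
e,t,s=edge(d,excl=(220,262));n=np.array([t[1],-t[0]]);print('edge',e,np.degrees(np.arctan2(-t[0],t[1])),s, 'x@.07',e[0]+(0.07-e[1])*t[0]/t[1])
z=np.array([(204,100),(404,113),(388,392),(184,383)])/6+[190,95]-.4
P=rayplane(d,z,.096);print(P.round(4),np.linalg.norm(P-np.roll(P,-1,0),axis=1));print('eye past edge',(P[:,:2]-e)@n)
m=clip(d,(205,100,275,170));q,k=quad(m);Q=rayplane(d,q,.096);print(k,Q.round(4),np.linalg.norm(Q-np.roll(Q,-1,0),axis=1));print('past',(Q[:,:2]-e)@n)
for W in (P,Q):
  c=W.mean(0)[:2]; print('centre',c,'centre-based overhang',(c-e)@n+.08)
for a,b in((0,1),(3,2)): v=P[a]-P[b];print('yaw',np.degrees(np.arctan2(-v[0],v[1])))
for a,b in((0,3),(1,2)): v=P[a]-P[b];print('yaw',np.degrees(np.arctan2(v[1],v[0])))
# side
d=np.load('pics/side5.npz')
z=np.array([(532,154),(598,293),(288,337),(236,190)])/6+[240,130]-.4
P=rayplane(d,z,.096);P[1:3]=rayplane(d,z[1:3],.0905);print('side',P.round(4),np.linalg.norm(P-np.roll(P,-1,0),axis=1))
E=rayplane(d,np.array([(393,5),(629,478)])/6+[240,130]-.4,.09);print(E);v=E[0]-E[1];print(np.degrees(np.arctan2(-v[0],v[1])));v=(v/np.linalg.norm(v))[:2];print('side past',(P-E[0])[:,:2]@np.array([v[1],-v[0]]))
"
```

```text
edge [0.76812853 0.11839923] -1.3715899371772786 0.32830703 x@.07 0.7669696939619361
[[0.7964 0.1243 0.096 ]
 [0.7922 0.0143 0.096 ]
 [0.6337 0.0186 0.096 ]
 [0.6355 0.1281 0.096 ]] [0.11006236 0.15851211 0.10952067 0.16095785]
eye past edge [ 0.02812569  0.02655262 -0.13195873 -0.13283216]
352 [[0.6343 0.1304 0.096 ]
 [0.7964 0.1294 0.096 ]
 [0.7935 0.0141 0.096 ]
 [0.6315 0.0178 0.096 ]] [0.16212011 0.11533106 0.16203846 0.1126277 ]
past [-0.13405937  0.02803451  0.02788915 -0.13414916]
centre [0.71445786 0.07131002] centre-based overhang 0.027471855953586366
centre [0.71395329 0.07292469] centre-based overhang 0.02692878182901535
yaw -2.190520956779312
yaw -0.914650063476976
yaw -1.3570219152378538
yaw -1.5497921073625902
side [[0.7936 0.1227 0.096 ]
 [0.7908 0.0156 0.0905]
 [0.6323 0.0182 0.0905]
 [0.6337 0.128  0.096 ]] [0.10728255 0.15850633 0.10997484 0.15996945]
[[ 0.7657765   0.28054246  0.09      ]
 [ 0.75922172 -0.10780414  0.09      ]]
-0.9669858951588826
side past [ 0.03047548  0.02948102 -0.12902525 -0.12947344]
```

```bash
python3 -m creep '[[0,-50,0,0,0,0,60],[0,-50,0,0,0,0,60],[0,-50,0,0,0,0,60],[0,-50,0,0,0,0,60],[0,-50,0,0,0,0,60]]';python3 -m creep '[[45,0,0,0,0,0,60],[45,0,20,0,0,0,60],[30,0,30,0,0,0,60],[14,0,30,0,0,0,60],[0,0,0,0,0,0,60]]';python3 -m creep '[[6,0,0,0,0,0,60],[0,0,0,0,0,0,60],[0,0,0,0,0,0,60]]';python3 -c "
from h import *
rep()"
```

```text
time: 9.65
position: [0.5223, 0.0726, 0.4066]
tool_rot: [0.02, 1.57, -0.019]
ft_force: [1.3, -1.4, 0.7]
grip_width: 0.686
time: 10.15
position: [0.6028, 0.0723, 0.2728]
tool_rot: [0.02, 1.578, -0.021]
ft_force: [1.1, -0.7, 0.2]
grip_width: 0.691
time: 10.45
position: [0.6027, 0.0718, 0.2725]
tool_rot: [0.022, 1.572, -0.018]
ft_force: [-15.6, -2.4, 34.5]
grip_width: 0.691
t 10.45 tcp [0.6027 0.0718 0.2725] tip [0.6025 0.0723 0.0905] yaw -1.44 F [-15.59  -2.37  34.45] open 0.691 tool x [-9.0e-04  2.2e-03 -1.0e+00]
```

The tips touched the shelf: a commanded row had fallen short earlier. I'm lifting off at once.

```bash
python3 -m creep '[[-8,0,0,0,0,0,60],[0,0,0,0,0,0,60],[0,0,0,0,0,0,60]]';python3 -c "
from h import *
rep()"
```

```text
time: 10.75
position: [0.6027, 0.073, 0.2744]
tool_rot: [0.02, 1.57, -0.019]
ft_force: [0.2, -1.1, 0.9]
grip_width: 0.69
t 10.75 tcp [0.6027 0.073  0.2744] tip [0.6028 0.0731 0.0924] yaw -1.41 F [ 0.18 -1.11  0.86] open 0.69 tool x [ 3.e-04  3.e-04 -1.e+00]
```

```bash
python3 -m creep '[[0,0,5,0,0,0,60],[0,0,5,0,0,0,60],[0,0,3,0,0,0,60],[0,0,3,0,0,0,60],[0,0,3,0,0,0,60]]';python3 -m creep '[[0,0,3,0,0,0,60],[0,0,3,0,0,0,60],[0,0,3,0,0,0,60],[0,0,2,0,0,0,60],[0,0,0,0,0,0,60]]';python3 -c "
from h import *
rep()"
```

```text
time: 11.25
position: [0.6223, 0.0725, 0.2743]
tool_rot: [0.019, 1.571, -0.02]
ft_force: [-0.1, 0.2, 0.5]
grip_width: 0.691
time: 11.75
position: [0.6333, 0.0723, 0.2746]
tool_rot: [0.019, 1.57, -0.02]
ft_force: [0.2, 0.0, -0.7]
grip_width: 0.692
t 11.75 tcp [0.6333 0.0723 0.2746] tip [0.6334 0.0723 0.0926] yaw -1.42 F [ 0.16  0.05 -0.72] open 0.692 tool x [ 5.e-04 -1.e-04 -1.e+00]
```

```bash
python3 -m creep '[[0,0,1,0,0,0,60],[0,0,0,0,0,0,60],[0,0,-10,0,0,0,60],[0,0,-40,0,0,0,60],[0,0,0,0,0,0,60]]'; python3 -m creep '[[-40,0,-30,0,0,0,60],[-50,0,-20,0,0,0,60],[-40,0,0,0,0,0,60],[0,0,0,0,0,0,60]]';python3 -m creep '[[0,50,0,0,0,0,60],[0,50,0,0,0,0,60],[0,50,0,0,0,0,60],[0,50,0,0,0,0,60],[0,50,0,0,0,0,60]]';python3 -c "
from h import *
rep(); snap('top','top6'); snap('side','side6')
a=np.load('pics/side6.npz')['img'][130:210,240:373];b=np.load('pics/top6.npz')['img'][95:195,190:323]
cv2.imwrite('pics/z6s.png',cv2.resize(cv2.cvtColor(a,cv2.COLOR_RGB2BGR),None,fx=6,fy=6,interpolation=cv2.INTER_CUBIC))
cv2.imwrite('pics/z6t.png',cv2.resize(cv2.cvtColor(b,cv2.COLOR_RGB2BGR),None,fx=6,fy=6,interpolation=cv2.INTER_CUBIC))
"
```

```text
time: 12.25
position: [0.5803, 0.0731, 0.2738]
tool_rot: [0.021, 1.574, -0.018]
ft_force: [0.7, -0.5, -0.2]
grip_width: 0.691
time: 12.65
position: [0.5369, 0.0745, 0.4075]
tool_rot: [0.023, 1.56, -0.015]
ft_force: [0.5, 0.5, -0.4]
grip_width: 0.69
time: 13.15
position: [0.5415, 0.3267, 0.4007]
tool_rot: [0.02, 1.57, -0.019]
ft_force: [0.5, -0.6, 0.3]
grip_width: 0.691
t 13.15 tcp [0.5415 0.3267 0.4007] tip [0.5416 0.3268 0.2187] yaw -1.41 F [ 0.47 -0.57  0.3 ] open 0.691 tool x [ 4.e-04  6.e-04 -1.e+00]
```

View pics/z6t.png

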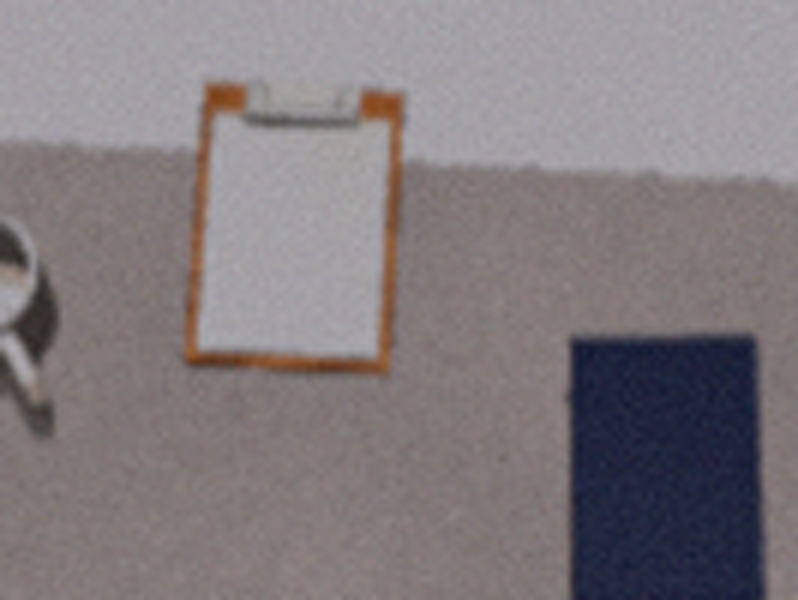

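View pics/z6s.png

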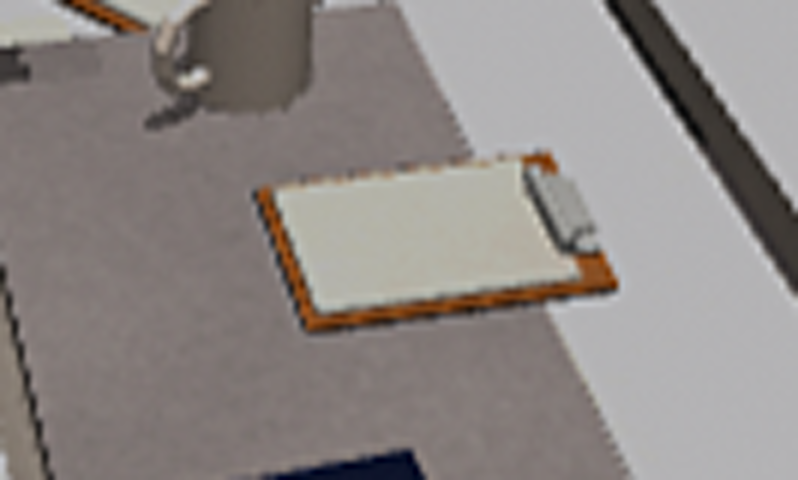

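View pics/top6.png

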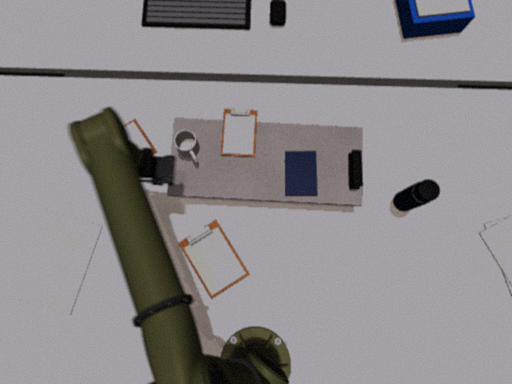

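```bash
python3 -c "
from h import *
d=np.load('pics/top6.npz')
e,t,s=edge(d,excl=(218,262));n=np.array([t[1],-t[0]]);print('edge yaw',np.degrees(np.arctan2(-t[0],t[1])))
z=np.array([(205,81),(405,93),(388,373),(186,363)])/6+[190,95]-.4
P=rayplane(d,z,.096);print(np.linalg.norm(P-np.roll(P,-1,0),axis=1),'past',(P[:,:2]-e)@n,'ctr',P.mean(0),(P.mean(0)[:2]-e)@n+.08)
m=clip(d,(205,95,275,170));q,k=quad(m);Q=rayplane(d,q,.096);print('mask',(Q[:,:2]-e)@n,(Q.mean(0)[:2]-e)@n+.08)
for a,b in((0,1),(3,2)): v=P[a]-P[b];print('yaw',np.degrees(np.arctan2(-v[0],v[1])))
for a,b in((0,3),(1,2)): v=P[a]-P[b];print('yaw',np.degrees(np.arctan2(v[1],v[0])))
d=np.load('pics/side6.npz')
z=np.array([(550,150),(618,290),(307,334),(255,187)])/6+[240,130]-.4
P=rayplane(d,z,.096);P[1:3]=rayplane(d,z[1:3],.0905)
E=rayplane(d,np.array([(393,5),(629,478)])/6+[240,130]-.4,.09);v=E[0]-E[1];v=(v/np.linalg.norm(v))[:2];nn=np.array([v[1],-v[0]]);print('side past',(P-E[0])[:,:2]@nn,(P.mean(0)-E[0])[:2]@nn+.08)
a=np.load('pics/top0.npz')['img'].astype(int);b=np.load('pics/top6.npz')['img'].astype(int)
D=cv2.GaussianBlur(abs(a-b).sum(2).astype(np.float32),(3,3),0)
for nm,(u0,v0,u1,v1) in dict(note=(280,146,322,200),stapler=(345,145,366,195),flask=(390,175,445,215),mug=(172,128,202,166)).items(): print(nm,D[v0:v1,u0:u1].mean().round(1),D[v0:v1,u0:u1].max().round(1))
"
```

```text
edge yaw -1.3460306870845553
[0.11020216 0.15962672 0.10865432 0.16088437] past [ 0.03946207  0.0384132  -0.12120992 -0.12142162] ctr [0.72555599 0.07116314 0.096     ] 0.03881093125913589
mask [-0.12309754  0.03816684  0.03857819 -0.12265769] 0.03774745039836592
yaw -1.8913607922301878
yaw -1.2343994236140259
yaw -1.1780188559553744
yaw -1.7305570841893094
side past [ 0.04087731  0.0399552  -0.11942456 -0.11922601] 0.040545484875790606
note 34.6 67.1
stapler 38.3 75.7
flask 45.1 78.9
mug 51.0 215.5
```

```bash
python3 -c "
from h import *
g=lambda f:cv2.cvtColor(np.load(f'pics/{f}.npz')['img'],cv2.COLOR_RGB2GRAY)
for A,B,bx in(('top0','top6',dict(note=(280,146,322,200),stapler=(345,145,366,195),flask=(390,175,445,215),mug=(176,128,201,164))),('side0','side6',dict(mug=(264,114,296,152),note=(253,203,323,245),stapler=(283,255,345,288),flask=(280,320,330,380)))):
  a,b=g(A),g(B)
  for k,(u0,v0,u1,v1) in bx.items():
    up=lambda x:cv2.resize(x,None,fx=4,fy=4,interpolation=cv2.INTER_CUBIC)
    m=cv2.matchTemplate(up(b[v0-4:v1+4,u0-4:u1+4]),up(a[v0:v1,u0:u1]),cv2.TM_CCOEFF_NORMED);_,s,_,p=cv2.minMaxLoc(m);print(A,k,'shift px',(np.array(p)-16)/4,round(s,3))
"
```

```text
top0 note shift px [0. 0.] 0.995
top0 stapler shift px [0. 0.] 0.997
top0 flask shift px [0. 0.] 0.998
top0 mug shift px [0. 0.] 0.993
side0 mug shift px [0. 0.] 1.0
side0 note shift px [0. 0.] 1.0
side0 stapler shift px [0. 0.] 1.0
side0 flask shift px [0. 0.] 1.0
```

Nothing else has moved, and the clipboard overhangs by about 38–40.5 mm and sits square. Handing in.

```bash
python3 -c "
from bench import ctrl
print(ctrl.close_job())"
```

```text
the job is handed in; nothing more can be done
None
```

I pushed the small clipboard clip end first with two open fingertips on its rear edge. It turned about 14° to line up with the shelf as it went. I stopped short, checked the position, then pushed the last 12 mm and backed the arm clear.

**Overhang:** the top camera gives 38–39 mm and the side camera about 40.5 mm. The two disagree by about 2 mm, which is the calibration limit.

**Squareness:** the four board edges in the top view read −1.2° to −1.9°, against −1.35° for the shelf edge. That puts it square to within about 0.6°.

**Other objects:** the notebook, mug, stapler and flask show no shift in either camera. The job took about 13 s of the 40 s allowed.

**One slip:** before the final push I lowered the fingertips too far, and they pressed on the bare shelf behind the clipboard. The reading was 34 N upward and 38 N in total, so close to the 40 N limit for the arm or gripper body and well under the 120 N wrist limit. I lifted off straight away and it moved nothing.

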